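# Couple the slicer's drive stem

### The arm

A 6-joint arm with a two-finger parallel gripper is mounted at the origin on the work surface. World frame = base frame: x ahead of the robot, y to its left, z up, the work surface at z = 0. Lengths are in m, angles in rad, forces in N, time in s.
With the tool pointing down it reaches from about 0.425 to 0.95 m from the base axis. Payload 3.5 kg.
Tool frame: the origin (TCP) lies on the mounting face of the last link; the fingertips stand 173 mm ahead of it and the grasp point (between the pads) lies 155 mm ahead of it; z points along the fingers, x is the direction in which the jaws open and shut, and the axes are right-handed (so a half turn about z gives the same grasp; the last joint's range is limited). The gripper opens to 85 mm and grips with 20 to 120 N. Pads are 22 mm wide; open, the fingers measure 114 mm over their backs; the gripper's body (76 mm by 85 mm) begins 54 mm behind the grasp point. The pads swing forward as they close: fully open they stand 13 mm farther back than shut.
Start: joints at [1.094, 0.286, 1.577, -0, 1.279, -0.15], TCP at [0.217, 0.639, 0.405] pointing down, gripper open.
Joint ranges: [-2.77, 2.77], [-0.9, 2.22], [0.21, 2.48], [-1.53, 4.67], [0.24, 2.81], [-2.84, 2.84]. Speed limits (rad/s): [2.79, 2.79, 3.14, 3.14, 3.14, 3.14].

### API

Orientations are given as a unit quaternion [x, y, z, w].
In Python, from plant import get_state, read_camera, sign_off gives the robot as it stands.
- The arm moves only by the shell command python3 -m jog 'ROWS' [FORCE]. ROWS is JSON, a list of rows, each an object of numbers: "grip": the closure, from 0 (fully open) to 1 (shut); "x", "y", "z": the shift along the tool's x, y, z in mm; "rx", "ry", "rz": the turn, a rotation vector about the tool's x, y, z in degrees. A call has 1 to 8 rows; each row shifts and turns the commanded pose from where the row before left it, along the tool's axes as they then stand; what a row does not reach is not made up. A row lasts 1/12 s, in which the tool goes at most 41.7 mm and 7.16 degrees, less where a joint would pass 70% of its speed; a pose out of reach is approached as far as the arm can. A call with a gripper value outside its range is refused whole. The fingers move at their own pace and stop on an object; FORCE is the grip in N (left out, the last holds). Time passes only in rows, so rows that do not move let the fingers close. It gives the time, the measured TCP pose, the force and the opening at its end, in the units of the state.
- get_state(): the state, without advancing time (a new reading comes with each control period).
- read_camera(name): name is "side" or "top" or "wrist"; returns a dict with "frame" (480x640x3 uint8, red, green, blue), "intrinsics" (3x3 intrinsics, pixels), "k1" (the pictures are not rectified: a ray, as slopes to the right and down, at radius r is drawn at 1 + k1 r^2 times it, then the intrinsics apply), "R" (3x3) and "t" (3): a world point X has camera coordinates R X + t. Camera axes: x right, y down, z forward; pixel columns grow to the right and rows downward; lengths in m; the calibration is good to about 2 mm. A picture is of the moment at which its call begins. There is no depth.
- sign_off(): hands the job in, once; it reports no verdict.
The state is a dict: "time": time; "qpos": joint angles; "dq": joint speeds; "joint_efforts": joint torques, N m; "eef_pos": TCP position; "tcp_rot": TCP orientation; "contact_force": force on the tool from outside, world axes, zero at the start; "wrist_torque": the same for the moment, N m; "opening": opening from 0.0 (shut) to 1.0 (fully open).
Only numpy, scipy, OpenCV 4.12 (cv2) and the standard library are available. Lean on these libraries where they do the work, as an engineer would, in place of code of your own. Each camera call takes 0.05 s, during which the arm holds its last target.

### The job

Set up the vegetable slicer: take the square drive stem from its rack, thread it through the square hole in the slicing disc's hub, and, pressing it lightly on the sprung drive hidden below, turn it until it drops into the drive, then push it fully home so that its collar sits on the hub. Never force it, neither by pushing nor by twisting, leave the other kitchen things where they are, and let go of the stem at the end.

Things in the scene. Friction and masses are not known exactly. Their poses are not given: they have to be found in the camera images.
- machine: Vegetable slicer base, fixed to the table: grey housing 220 x 220 mm, top face 100 mm above the table, buttons on its front (-x) side. Origin on the table under its middle, z up; the disc's upright axis passes through it. More than 30 N between stem and machine, by pushing or by twisting, damages it.
- hub_mouth (a point): Centre of the square hole's mouth on the disc's hub, 120 mm above the table. Hub: metal block 36 x 36 x 16 mm high, in the middle of the steel slicing disc (176 mm across). x and y axes parallel to the sides of hub and hole, z up. Hole 15.5 mm square, right through, widening to 18.5 mm in the top 2.5 mm. The disc turns freely with the stem about the upright axis.
- drive_mouth (a point): Mouth of the drive socket inside the machine, 22 mm under the hub's top, same axis, hidden: 15.5 mm square hole, 30 mm deep. This point does not show its angle: unknown, 14 to 76 degrees anticlockwise (from above) of the hub's. Sprung: yields down up to 8 mm, about 3 N to start, 9.5 N at its stop; springs up over the stem when in line (+-6 degrees). Braked: stop turning then.
- stem: Loose drive stem, about 0.16 kg, upright in the rack. Origin at the centre of its lower tip, z up. From the tip: steel shank 14 mm square, 40 mm long, blunt foot; collar 32 mm across from 40 to 46 mm; black grip block 22 mm square from 46 to 92 mm. Sides of grip and shank parallel to its x and y. In the rack the tip is 8 mm above the table; home, 40 mm below the hub's top.
- rack: White plastic block 90 x 90 x 48 mm, fixed, with one upright round hole 24 mm across through its middle, in which the stem hangs by its collar. Origin on the table under its middle.
- bottle: Bystander: white plastic bottle 60 mm across, 150 mm tall, loose. Origin at the centre of its underside.
- bowl: Bystander: steel bowl 130 mm across, 55 mm tall, loose. Origin at the centre of its underside.
- tub: Bystander: white jar with grey lid, 80 mm across, 90 mm tall, loose. Origin at the centre of its underside.
Not all that is in view belongs to the job. There is more than one size of the stem; the one meant has the size given above.

How it is judged:
On the way, in this order (a step that is already met when the one before it is completed fails the run):
1. the stem is lifted out of its rack (z of stem in the frame of rack above 0.055 m and distance of stem from where it was at the start of the episode above 0.045 m), for 0.1 s.
2. the stem's square tip is at least 10 mm inside the hub's hole (z of stem in the frame of hub_mouth below -0.01 m and horizontal distance between stem and hub_mouth below 0.004 m and angle between stem's own z axis and vertical below 0.1 rad), for 0.1 s.
3. the stem is engaged in the drive and home (z of stem in the frame of hub_mouth below -0.038 m and horizontal distance between stem and hub_mouth below 0.004 m), for 0.1 s.
At the end, for the whole second after the job is handed in: The stem stands at rest and released in the hub and drive, its tip at least 38 mm below the hub's top (collar within 2 mm of the hub), within 4 mm of the hub's axis and tilted less than 0.08 rad (all of step 3 and angle between stem's own z axis and vertical below 0.08 rad and linear speed of stem below 0.02 m/s and contact force between stem and the fingers below 0.1 N); the robot touches nothing.
It fails at once if the stem is forced: more than 30 N between stem and machine (contact force between stem and machine above 30 N).
It fails at once if the bottle, the bowl or the tub is moved by more than 20 mm (distance of any of bottle, bowl, tub from where it was at the start of the episode above 0.02 m).
It also fails if it takes over 58 s, if anything falls off the work surface, if the arm or the gripper's body presses on something with over 40 N, if the wrist force passes 120 N, or if a joint passes its speed limit or range.

## Working session

There is one attempt and no reset: what is moved stays moved. The work goes in short steps, Python scripts to look and compute and a shell command to move; the robot and the scene stay as the last step left them, time stands still between calls to the robot, and variables do not carry over. Pictures are saved under pics/ and viewed, and the job is handed in when it is done.

```bash
ls; mkdir -p pics
python3 - <<'E'
from plant import *
import cv2
s=get_state();print(s)
for n in ("side","top","wrist"):
    c=read_camera(n);cv2.imwrite(f"pics/{n}0.png",c["frame"][:,:,::-1]);print(n,c["intrinsics"],c["k1"],c["R"],c["t"])
E
```

```text
pics
{'time': 0.0, 'qpos': array([ 1.09401434e+00,  2.87183739e-01,  1.57817877e+00, -5.42003009e-06,
        1.27858181e+00, -1.50014004e-01]), 'dq': array([ 5.76058845e-06, -6.99047532e-04,  8.12544687e-05, -2.01673830e-04,
        1.19284666e-03,  8.93163211e-04]), 'joint_efforts': array([ 3.77476608e-04, -4.05993640e+01, -2.92620850e+01, -1.51467088e-04,
        5.88840616e-03,  5.42561196e-06]), 'eef_pos': array([0.21652916, 0.63906366, 0.40333368]), 'tcp_rot': array([ 8.12705483e-01,  5.82673507e-01, -1.04608966e-03,  5.36925481e-04]), 'contact_force': array([ 0.26749537, -0.78886145,  0.20522669]), 'wrist_torque': array([-0.12730979, -0.01194076,  0.06043821]), 'opening': 0.998386130504174}
side [[456.39254331   0.         320.78380791]
 [  0.         456.39254331 238.8935073 ]
 [  0.           0.           1.        ]] 0.029887508654125965 [[ 0.72103929 -0.69279266 -0.01186054]
 [-0.41818678 -0.42146131 -0.80466774]
 [ 0.55246915  0.58515698 -0.5936069 ]] [-0.42193603  0.34539401  0.82699847]
top [[620.49542618   0.         316.73308435]
 [  0.         620.49542618 239.33699624]
 [  0.           0.           1.        ]] -0.17608155421156438 [[-0.0084332  -0.99991381  0.01006282]
 [-0.99386706  0.00727175 -0.1103421 ]
 [ 0.11025942 -0.01093165 -0.99384272]] [0.01202803 0.61285399 1.627984  ]
wrist [[361.96696691   0.         320.43534118]
 [  0.         361.96696691 238.6395699 ]
 [  0.           0.           1.        ]] -0.02938347570973366 [[ 0.32155232  0.94689013 -0.001782  ]
 [ 0.90902443 -0.30816561  0.28055043]
 [ 0.26510128 -0.09183152 -0.95983763]] [-0.67411289 -0.03571584  0.37930897]
```

View pics/side0.png

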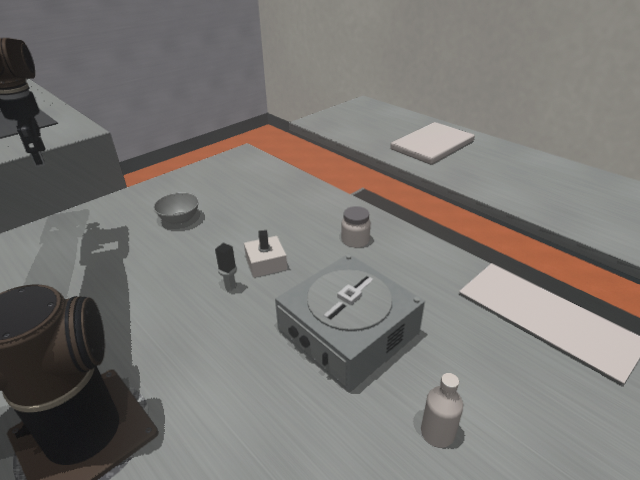

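View pics/top0.png

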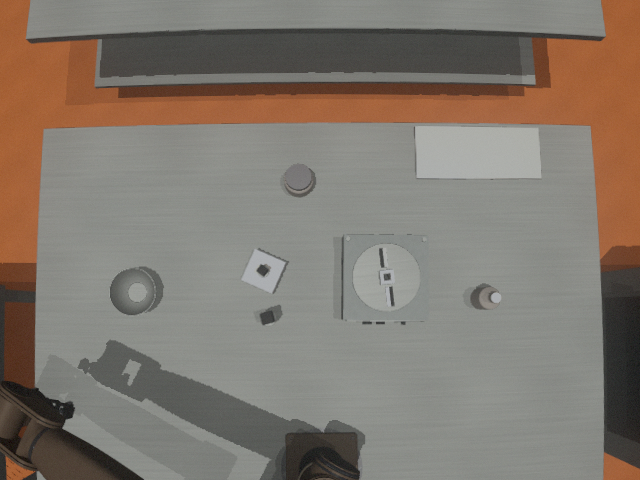

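View pics/wrist0.png

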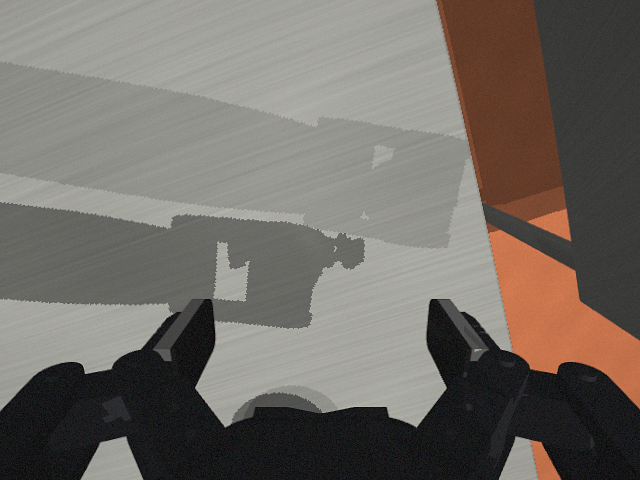

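Two stem-like things are in view. One is in the white rack: side (264,240), top (263,270). The other stands free on the table: side (226,265), top (269,316). The task puts the stem in the rack, so I'll enlarge both to confirm.

Run:
```python
import cv2,numpy as np
s=cv2.imread("pics/side0.png");t=cv2.imread("pics/top0.png")
a=cv2.resize(s[215:305,200:300],None,fx=4,fy=4,interpolation=cv2.INTER_CUBIC)
b=cv2.resize(t[240:330,230:300],None,fx=4,fy=4,interpolation=cv2.INTER_CUBIC)
cv2.imwrite("pics/crop1.png",np.hstack([a,b]))
a=cv2.resize(s[270:330,300:400],None,fx=4,fy=4,interpolation=cv2.INTER_CUBIC)
b=cv2.resize(t[230:330,335:435],None,fx=4,fy=4,interpolation=cv2.INTER_CUBIC)
cv2.imwrite("pics/crop2.png",np.hstack([cv2.copyMakeBorder(a,0,160,0,0,0),b]))
```

```text
(no output)
```

View pics/crop1.png

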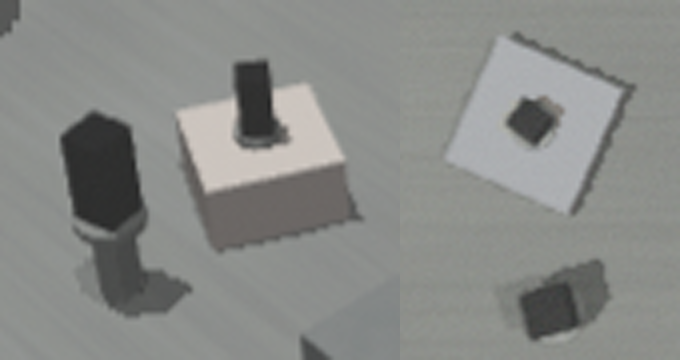

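View pics/crop2.png

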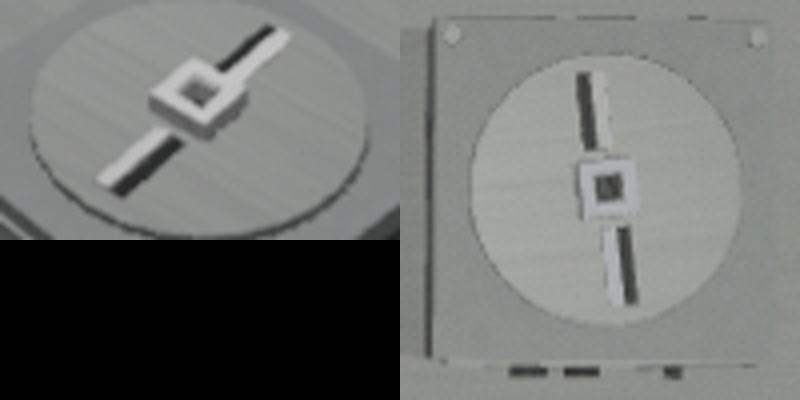

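The stem in the rack is clearly the slimmer one; the free-standing one is larger, a decoy. Next I triangulate.

```bash
cat > h.py <<'E'
import numpy as np,cv2
from plant import *
from scipy.optimize import least_squares
def proj(c,X):
    p=c["R"]@np.asarray(X)+c["t"];u=p[:2]/p[2];u=u*(1+c["k1"]*(u@u))
    return c["intrinsics"][:2,:2]@u+c["intrinsics"][:2,2]
def tri(obs,x0=(.5,0,.1)):
    r=least_squares(lambda X:np.concatenate([proj(c,X)-p for c,p in obs]),x0)
    return r.x,np.abs(r.fun).max()
def onz(c,p,z,x0=(.5,0)):
    return least_squares(lambda x:proj(c,[*x,z])-p,x0).x
E
python3 - <<'E'
from h import *
S=read_camera("side");T=read_camera("top")
print("time",get_state()["time"])
for n,a,b in [("stemtop",(263,231.5),(262.7,270.5)),("hub",(349.3,293),(387,276.8))]: print(n,tri([(S,a),(T,b)]))
# rack top corners top view
q=[(230+(x-400)/4,240+y/4) for x,y in [(503,38),(633,88),(575,213),(446,158)]]
P=[onz(T,p,.048) for p in q];print("rack",np.round(P,4),np.mean(P,0))
# yaw candidates
q=[(230+(x-400)/4,240+y/4) for x,y in [(528,95),(557,120),(535,147),(507,122)]]
P=[onz(T,p,.100) for p in q];print("grip",np.round(P,4),np.mean(P,0))
q=[(335+(x-400)/4,230+y/4) for x,y in [(582,160),(633,157),(636,216),(582,219)]]
P=[onz(T,p,.120) for p in q];print("hub",np.round(P,4),np.mean(P,0))
for n,p,z in [("bottle",(488,297),.1),("bowl",(133,291),.05),("tub",(299,180),.09),("decoy",(267,317),.12)]: print(n,onz(T,p,z))
E
```

```text
time 0.25
stemtop (array([0.5265504 , 0.14654634, 0.10178908]), np.float64(0.1327335622688679))
hub (array([ 0.50643022, -0.16905538,  0.11641128]), np.float64(0.16338561225347803))
rack [[0.5854 0.1693]
 [0.5516 0.0832]
 [0.4693 0.1218]
 [0.5061 0.207 ]] [0.52810218 0.14533588]
grip [[0.5437 0.1487]
 [0.5275 0.1301]
 [0.5103 0.1442]
 [0.5265 0.1621]] [0.52701269 0.14627627]
hub [[ 0.524  -0.1527]
 [ 0.5256 -0.1853]
 [ 0.4882 -0.1864]
 [ 0.4867 -0.1521]] [ 0.50614722 -0.16912586]
bottle [ 0.45200248 -0.43463877]
bowl [0.47617744 0.49828283]
tub [0.76338521 0.05294091]
decoy [0.40804737 0.13470877]
```

```bash
cat >> h.py <<'E'
from scipy.spatial.transform import Rotation as Ro
def tool():
    s=get_state();return Ro.from_quat(s["tcp_rot"]),s["eef_pos"],s
def delta(target):  # mm in tool axes
    R,p,s=tool();return np.round(R.inv().apply(np.asarray(target)-p)*1000,1)
def info():
    R,p,s=tool();M=R.as_matrix();print("t",round(s["time"],2),"p",np.round(p,4),"xyaw",round(np.degrees(np.arctan2(M[1,0],M[0,0])),2),"tilt z",np.round(M[:,2],4),"F",np.round(s["contact_force"],2),"T",np.round(s["wrist_torque"],2),"open",round(s["opening"],3),"q6",round(s["qpos"][5],2))
E
python3 - <<'E'
from h import *
info();c=read_camera("wrist");R,p,s=tool()
print("cam in tool",R.inv().apply(-c["R"].T@c["t"]-p), (c["R"]@R.as_matrix()).round(3))
print(delta([.527,.146,.40]))
E
```

```text
t 0.25 p [0.2166 0.6392 0.4041] xyaw 71.28 tilt z [-5.e-04 -1.e-03 -1.e+00] F [-0.07  0.36 -0.28] T [-0.04 -0.01 -0.02] open 1.0 q6 -0.15
cam in tool [ 6.33065715e-05 -7.16962896e-02  3.07488402e-02] [[ 1.     0.001 -0.   ]
 [-0.001  0.96  -0.281]
 [-0.     0.281  0.96 ]]
[-367.5  452.3    4.5]
```

```bash
python3 -m jog '[{"x":-10,"y":12},{"x":-28,"y":34},{"x":-30,"y":37},{"x":-30,"y":37},{"x":-30,"y":37},{"x":-30,"y":37},{"x":-30,"y":37},{"x":-30,"y":37}]'; python3 -m jog '[{"x":-30,"y":37},{"x":-30,"y":37,"rz":4},{"x":-28,"y":36,"rz":5},{"x":-25,"y":30,"rz":4},{"x":-18,"y":22,"rz":3},{"rz":2},{},{}]'
python3 - <<'E'
from h import *
info();c=read_camera("wrist");cv2.imwrite("pics/w1.png",c["frame"][:,:,::-1]);print(delta([.527,.146,.40]),proj(c,[.527,.146,.1]))
E
```

```text
t 0.3 p [0.2166 0.6392 0.4042] xyaw 71.27 tilt z [-4.e-04 -7.e-04 -1.e+00] F [ 0.35 -0.49 -0.06] T [-0.   -0.07  0.09] open 0.998 q6 -0.15
[-367.5  452.3    4.5] [ 14.22675394 594.12784398]$[0]: bad value
$[0]: bad value
```

View pics/w1.png

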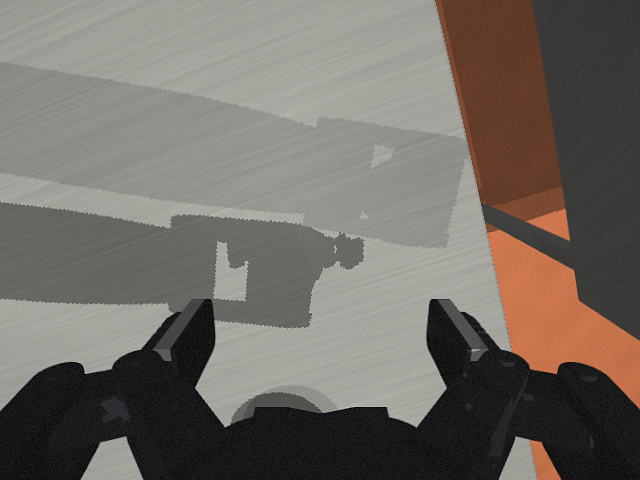

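The rows were refused, so the picture still shows the start pose. I'll send the rows with the grip value included.

```bash
python3 -m jog '[{"grip":0,"x":-10,"y":12,"z":0,"rx":0,"ry":0,"rz":0}]'; python3 -m jog '[{"grip":0,"x":-10,"y":12}]'
```

```text
time: 0.43
eef_pos: [0.2238, 0.6269, 0.4046]
tcp_rot: [0.812, 0.583, 0.0, -0.001]
contact_force: [-0.1, -0.4, 0.5]
opening: 1.003$[0]: bad value
```

```bash
python3 -m jog '[{"grip":0,"x":-26,"y":32,"z":0,"rx":0,"ry":0,"rz":0},{"grip":0,"x":-26,"y":32,"z":0,"rx":0,"ry":0,"rz":0},{"grip":0,"x":-26,"y":32,"z":0,"rx":0,"ry":0,"rz":0},{"grip":0,"x":-26,"y":32,"z":0,"rx":0,"ry":0,"rz":0},{"grip":0,"x":-26,"y":32,"z":0,"rx":0,"ry":0,"rz":0},{"grip":0,"x":-26,"y":32,"z":0,"rx":0,"ry":0,"rz":0},{"grip":0,"x":-26,"y":32,"z":0,"rx":0,"ry":0,"rz":0},{"grip":0,"x":-26,"y":32,"z":0,"rx":0,"ry":0,"rz":0}]' && python3 -m jog '[{"grip":0,"x":-26,"y":32,"z":0,"rx":0,"ry":0,"rz":0},{"grip":0,"x":-26,"y":32,"z":0,"rx":0,"ry":0,"rz":0},{"grip":0,"x":-26,"y":32,"z":0,"rx":0,"ry":0,"rz":0},{"grip":0,"x":-26,"y":32,"z":0,"rx":0,"ry":0,"rz":0},{"grip":0,"x":-26,"y":32,"z":0,"rx":0,"ry":0,"rz":0},{"grip":0,"x":-19,"y":24,"z":0,"rx":0,"ry":0,"rz":7},{"grip":0,"x":0,"y":0,"z":0,"rx":0,"ry":0,"rz":7},{"grip":0,"x":0,"y":0,"z":0,"rx":0,"ry":0,"rz":7}]'
python3 - <<'E'
from h import *
info();c=read_camera("wrist");cv2.imwrite("pics/w2.png",c["frame"][:,:,::-1]);print(delta([.527,.146,.40]),proj(c,[.527,.146,.1]))
E
```

```text
time: 1.1
eef_pos: [0.401, 0.345, 0.405]
tcp_rot: [0.813, 0.583, 0.0, 0.0]
contact_force: [1.6, -0.4, 0.4]
opening: 1.004
time: 1.77
eef_pos: [0.5279, 0.1445, 0.4048]
tcp_rot: [0.907, 0.42, 0.0, 0.0]
contact_force: [-0.1, -0.4, -0.3]
opening: 0.999
t 1.77 p [0.5279 0.1445 0.4048] xyaw 49.71 tilt z [ 2.e-04 -0.e+00 -1.e+00] F [-0.06 -0.38 -0.33] T [-0.   -0.02  0.  ] open 0.999 q6 -0.79
[ 0.2 -0.8  4.7] [321.01187688 226.13035191]
```

View pics/w2.png

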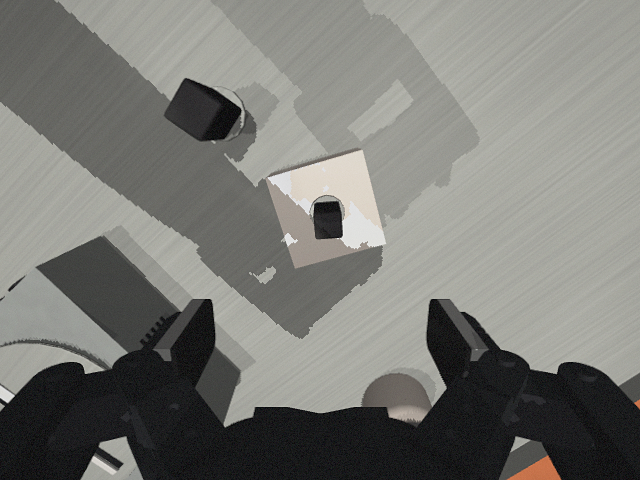

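The wrist view shows the rack with the stem's grip at about (328,220), the decoy at (205,110) and the tub at (397,400). I'll enlarge the grip and check the joints.

Run:
```python
from h import *
print(get_state()["qpos"])
f=cv2.imread("pics/w2.png");a=f[140:280,255:395]
a=cv2.convertScaleAbs(a,alpha=1.6,beta=20)
cv2.imwrite("pics/w2c.png",cv2.resize(a,None,fx=4,fy=4,interpolation=cv2.INTER_CUBIC))
```

```text
[ 8.33493270e-02  4.41944982e-03  1.89208031e+00  9.92555760e-05
  1.24521382e+00 -7.81779999e-01]
```

View pics/w2c.png

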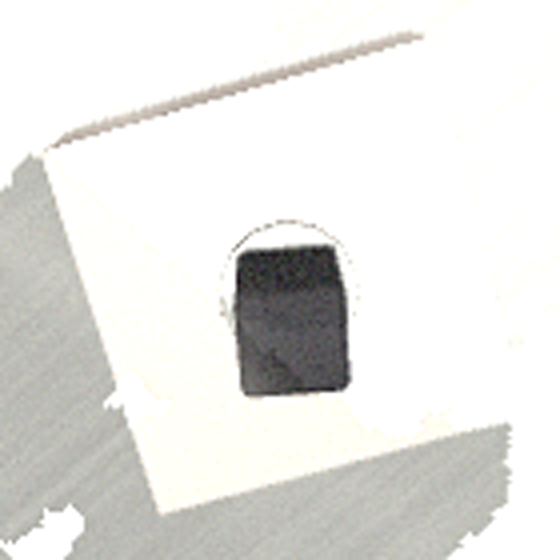

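Run:
```python
from h import *
c=read_camera("wrist")
P=[onz(c,(255+x/4,140+y/4),.1) for x,y in [(239,291),(341,284),(350,388),(245,395)]]
P=np.array(P);print(P.round(4),P.mean(0))
for i in range(4):
    d=P[(i+1)%4]-P[i];print(np.linalg.norm(d),np.degrees(np.arctan2(d[1],d[0]))%90)
T=read_camera("top");S=read_camera("side")
print(tri([(c,(255+294/4,140+340/4)),(S,(263,231.5)),(T,(262.7,270.5))]))
print(tri([(c,(255+294/4,140+340/4)),(T,(262.7,270.5))]))
```

```text
[[0.5152 0.15  ]
 [0.527  0.1659]
 [0.5442 0.154 ]
 [0.5319 0.1373]] [0.52957733 0.15180688]
0.019741613987777164 53.54567661721101
0.02099155494378439 55.252437604729835
0.02074305411797907 53.50798583102508
0.020971971520461437 52.51778453636905
(array([0.5298984 , 0.15108002, 0.0971811 ]), np.float64(1.551092902848552))
(array([0.53111406, 0.15023364, 0.09066484]), np.float64(1.6130562649401554))
```

```bash
python3 -m jog '[{"grip":0,"x":2,"y":-2,"z":15,"rx":0,"ry":0,"rz":-4},{"grip":0,"x":2,"y":-1,"z":30,"rx":0,"ry":0,"rz":0},{"grip":0,"x":0,"y":0,"z":35,"rx":0,"ry":0,"rz":0},{"grip":0,"x":0,"y":0,"z":20,"rx":0,"ry":0,"rz":0},{"grip":0,"x":0,"y":0,"z":0,"rx":0,"ry":0,"rz":0}]'
python3 - <<'E'
from h import *
info();c=read_camera("wrist");cv2.imwrite("pics/w3.png",c["frame"][:,:,::-1]);print(delta([.5295,.1515,.238]),delta([.527,.1463,.238]),proj(c,[.5295,.1515,.1]))
E
```

```text
time: 2.38
eef_pos: [0.5247, 0.152, 0.2991]
tcp_rot: [0.889, 0.458, -0.005, -0.002]
contact_force: [-0.2, -0.3, -0.7]
opening: 1.0
t 2.38 p [0.5247 0.152  0.2991] xyaw 54.47 tilt z [-0.0107 -0.0011 -0.9999] F [-0.23 -0.26 -0.74] T [-0.06 -0.    0.  ] open 1.0 q6 -0.85
[ 2.   3.6 64.1] [-3.7  4.6 64.1] [327.82532571 292.13285799]
```

View pics/w3.png

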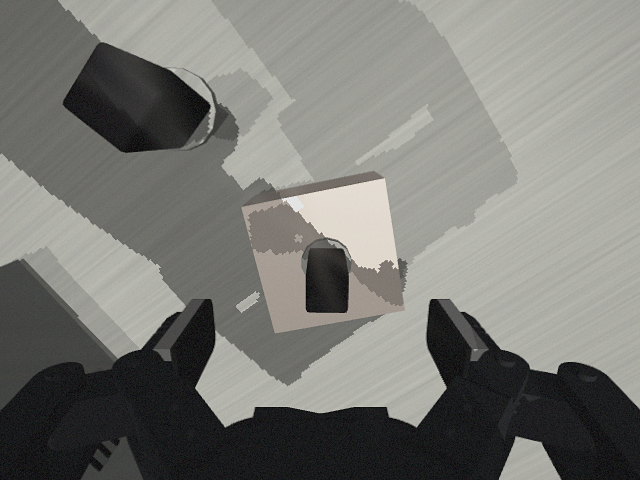

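The wrist picture shows the grip top's centre at about (327,292), matching the wrist-based estimate of (328,292). I'll check the tilt and then descend.

```bash
python3 -m jog '[{"grip":0,"x":0,"y":0,"z":0,"rx":0,"ry":0,"rz":0}]'
python3 - <<'E'
from h import *
info();print(get_state()["qpos"])
print(delta([.5293,.1508,.238]))
E
```

```text
time: 2.52
eef_pos: [0.5273, 0.1521, 0.3057]
tcp_rot: [0.889, 0.457, 0.001, 0.0]
contact_force: [-0.3, -0.4, 0.8]
opening: 0.999
t 2.52 p [0.5273 0.1521 0.3057] xyaw 54.39 tilt z [ 1.2e-03  1.0e-04 -1.0e+00] F [-0.34 -0.38  0.79] T [ 0.05  0.03 -0.03] open 0.999 q6 -0.85
[ 9.58881033e-02  1.14338419e-01  1.96913019e+00 -4.16633373e-05
  1.05694092e+00 -8.53382004e-01]
[ 0.1  2.3 67.7]
```

```bash
python3 -m jog '[{"grip":0,"x":0,"y":2,"z":15,"rx":0,"ry":0,"rz":1},{"grip":0,"x":0,"y":0,"z":20,"rx":0,"ry":0,"rz":0},{"grip":0,"x":0,"y":0,"z":18,"rx":0,"ry":0,"rz":0},{"grip":0,"x":0,"y":0,"z":10,"rx":0,"ry":0,"rz":0},{"grip":0,"x":0,"y":0,"z":4,"rx":0,"ry":0,"rz":0},{"grip":0,"x":0,"y":0,"z":0,"rx":0,"ry":0,"rz":0}]' 25
python3 - <<'E'
from h import *
info();c=read_camera("wrist");cv2.imwrite("pics/w4.png",c["frame"][:,:,::-1]);print(proj(c,[.5293,.1508,.1]))
E
```

```text
time: 3.02
eef_pos: [0.529, 0.1506, 0.2383]
tcp_rot: [0.894, 0.449, 0.0, 0.0]
contact_force: [-0.4, 0.2, 0.2]
opening: 1.001
t 3.02 p [0.529  0.1506 0.2383] xyaw 53.31 tilt z [ 7.e-04  1.e-04 -1.e+00] F [-0.37  0.22  0.18] T [-0.03  0.01  0.01] open 1.001 q6 -0.84
[321.12740478 351.48681881]
```

View pics/w4.png

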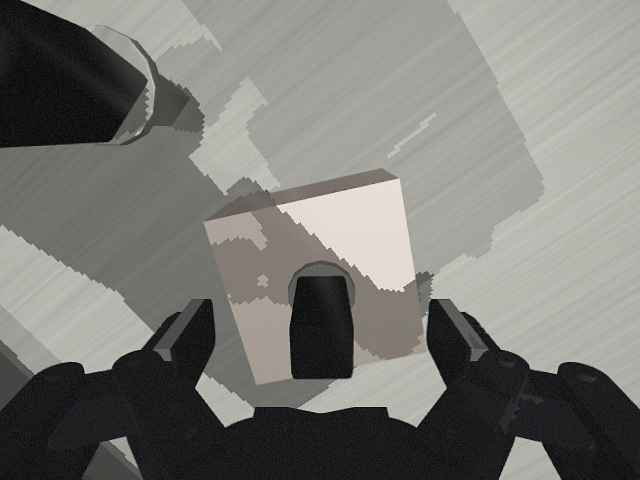

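The stem's grip sits squared and centred between the jaws, top face about (321,351). I'll close.

```bash
python3 -m jog '[{"grip":1,"x":0,"y":0,"z":0,"rx":0,"ry":0,"rz":0},{"grip":1,"x":0,"y":0,"z":0,"rx":0,"ry":0,"rz":0},{"grip":1,"x":0,"y":0,"z":0,"rx":0,"ry":0,"rz":0},{"grip":1,"x":0,"y":0,"z":0,"rx":0,"ry":0,"rz":0},{"grip":1,"x":0,"y":0,"z":0,"rx":0,"ry":0,"rz":0},{"grip":1,"x":0,"y":0,"z":0,"rx":0,"ry":0,"rz":0},{"grip":1,"x":0,"y":0,"z":0,"rx":0,"ry":0,"rz":0},{"grip":1,"x":0,"y":0,"z":0,"rx":0,"ry":0,"rz":0}]' 50
python3 - <<'E'
from h import *
info()
E
```

```text
time: 3.73
eef_pos: [0.5288, 0.1505, 0.2382]
tcp_rot: [0.894, 0.448, 0.0, 0.0]
contact_force: [-1.0, -0.0, 3.1]
opening: 0.251
t 3.73 p [0.5288 0.1505 0.2382] xyaw 53.28 tilt z [ 5.e-04 -0.e+00 -1.e+00] F [-0.96 -0.02  3.12] T [-0.11  0.11 -0.02] open 0.251 q6 -0.84
```

```bash
python3 -m jog '[{"grip":1,"x":0,"y":0,"z":-8,"rx":0,"ry":0,"rz":0},{"grip":1,"x":0,"y":0,"z":-18,"rx":0,"ry":0,"rz":0},{"grip":1,"x":0,"y":0,"z":-28,"rx":0,"ry":0,"rz":0},{"grip":1,"x":0,"y":0,"z":-30,"rx":0,"ry":0,"rz":0},{"grip":1,"x":0,"y":0,"z":-30,"rx":0,"ry":0,"rz":0},{"grip":1,"x":0,"y":0,"z":-22,"rx":0,"ry":0,"rz":0},{"grip":1,"x":0,"y":0,"z":-10,"rx":0,"ry":0,"rz":0},{"grip":1,"x":0,"y":0,"z":0,"rx":0,"ry":0,"rz":0}]'
python3 - <<'E'
from h import *
info();print(delta([.530,-.169,.385]))
E
```

```text
time: 4.4
eef_pos: [0.5291, 0.1505, 0.3868]
tcp_rot: [0.894, 0.448, 0.003, 0.001]
contact_force: [0.0, 0.3, -0.7]
opening: 0.252
t 4.4 p [0.5291 0.1505 0.3868] xyaw 53.28 tilt z [ 5.6e-03  6.0e-04 -1.0e+00] F [ 0.05  0.29 -0.67] T [ 0.01 -0.04  0.06] open 0.252 q6 -0.84
[-255.6  191.8    1.6]
```

```bash
python3 -m jog '[{"grip":1,"x":-15,"y":10,"z":0,"rx":0,"ry":0,"rz":0},{"grip":1,"x":-30,"y":20,"z":0,"rx":0,"ry":0,"rz":0},{"grip":1,"x":-33,"y":21,"z":0,"rx":0,"ry":0,"rz":0},{"grip":1,"x":-33,"y":21,"z":0,"rx":0,"ry":0,"rz":0},{"grip":1,"x":-33,"y":21,"z":0,"rx":0,"ry":0,"rz":0},{"grip":1,"x":-33,"y":21,"z":0,"rx":0,"ry":0,"rz":0},{"grip":1,"x":-33,"y":21,"z":0,"rx":0,"ry":0,"rz":0},{"grip":1,"x":-33,"y":21,"z":0,"rx":0,"ry":0,"rz":0}]' && python3 -m jog '[{"grip":1,"x":-33,"y":21,"z":0,"rx":0,"ry":0,"rz":0},{"grip":1,"x":-20,"y":14,"z":0,"rx":0,"ry":0,"rz":0},{"grip":1,"x":-10,"y":9,"z":0,"rx":0,"ry":0,"rz":4},{"grip":1,"x":0,"y":0,"z":0,"rx":0,"ry":0,"rz":7},{"grip":1,"x":0,"y":0,"z":0,"rx":0,"ry":0,"rz":7},{"grip":1,"x":0,"y":0,"z":0,"rx":0,"ry":0,"rz":7},{"grip":1,"x":0,"y":0,"z":0,"rx":0,"ry":0,"rz":7},{"grip":1,"x":0,"y":0,"z":0,"rx":0,"ry":0,"rz":7}]' && python3 -m jog '[{"grip":1,"x":0,"y":0,"z":0,"rx":0,"ry":0,"rz":7},{"grip":1,"x":0,"y":0,"z":0,"rx":0,"ry":0,"rz":5},{"grip":1,"x":0,"y":0,"z":0,"rx":0,"ry":0,"rz":0},{"grip":1,"x":0,"y":0,"z":0,"rx":0,"ry":0,"rz":0}]';  python3 - <<'E'
from h import *
info();c=read_camera("wrist");cv2.imwrite("pics/w5.png",c["frame"][:,:,::-1]);print(proj(c,[.506,-.169,.12]))
S=read_camera("side");cv2.imwrite("pics/s5.png",S["frame"][:,:,::-1])
E
```

```text
time: 5.07
eef_pos: [0.5072, -0.1391, 0.3809]
tcp_rot: [0.894, 0.448, -0.001, -0.002]
contact_force: [1.7, 0.6, -1.5]
opening: 0.248
time: 5.73
eef_pos: [0.5054, -0.2142, 0.3805]
tcp_rot: [0.993, 0.121, -0.002, -0.002]
contact_force: [-0.2, 0.1, -1.2]
opening: 0.253
time: 6.07
eef_pos: [0.5056, -0.2142, 0.3814]
tcp_rot: [1.0, 0.021, -0.002, -0.001]
contact_force: [0.3, -0.6, -1.4]
opening: 0.249
t 6.07 p [ 0.5056 -0.2142  0.3814] xyaw 2.41 tilt z [-0.0032  0.0022 -1.    ] F [ 0.27 -0.57 -1.38] T [ 0.02  0.   -0.05] open 0.249 q6 -0.63
[325.699064   177.46510968]
```

View pics/w5.png

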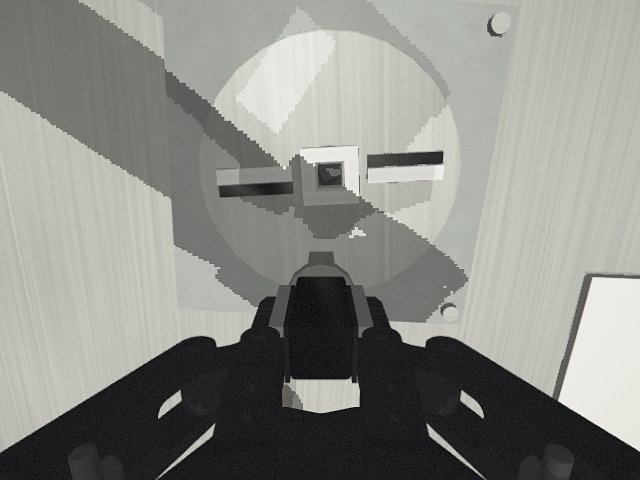

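The wrist view shows the hub hole at about (329,176) and the shank's tip at about (320,255). I'll enlarge it.

Run:
```python
from h import *
f=cv2.imread("pics/w5.png");a=f[135:295,260:400]
cv2.imwrite("pics/w5c.png",cv2.resize(a,None,fx=4.2,fy=3.75,interpolation=cv2.INTER_CUBIC) if 0 else cv2.resize(a[:145],None,fx=4,fy=4,interpolation=cv2.INTER_CUBIC))
```

```text
(no output)
```

View pics/w5c.png

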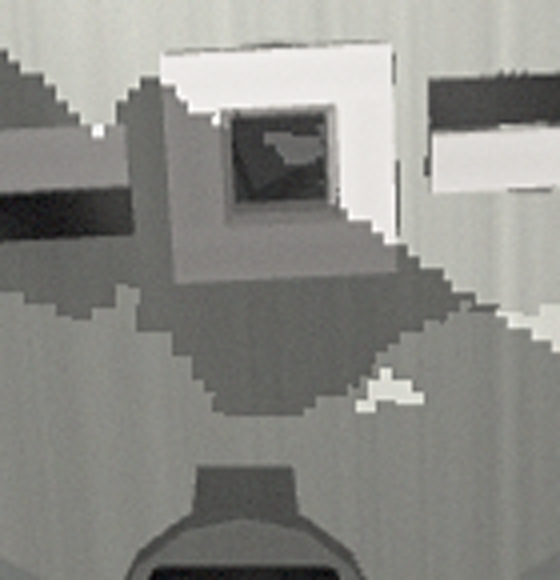

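View pics/s5.png

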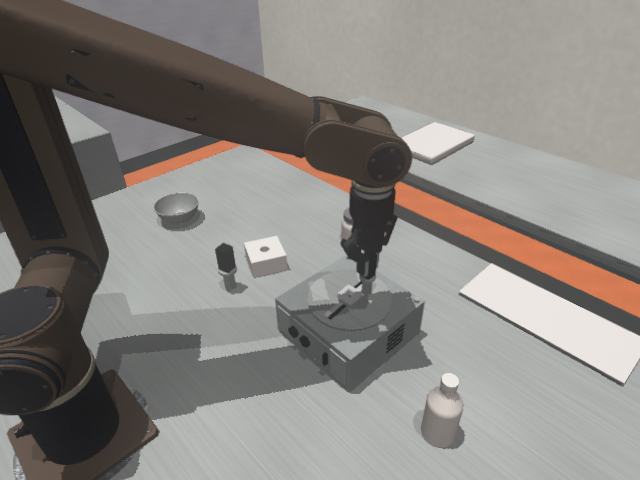

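Run:
```python
from h import *
info();c=read_camera("wrist")
P=np.array([onz(c,(260+x/4,135+y/4),.12) for x,y in [(160,52),(391,42),(398,270),(177,283)]])
print(P.round(4),P.mean(0))
for i in range(4):
    d=P[(i+1)%4]-P[i];print(np.linalg.norm(d),np.degrees(np.arctan2(d[1],d[0]))%90)
H=np.array([onz(c,(260+x/4,135+y/4),.12) for x,y in [(222,112),(334,104),(339,213),(228,220)]]);print(H.round(4),H.mean(0))
R,p,s=tool()
ti=p[2]-.230
E_=[onz(c,(260+x/4,135+467/4),ti) for x in (197,294)];E_=np.array(E_);print(ti,E_,np.linalg.norm(E_[1]-E_[0]))
m=np.append(E_.mean(0),ti);print("edge in tool",R.inv().apply(m-p))
print("hub in tool", R.inv().apply(np.append(P.mean(0),.12)-p))
```

```text
t 6.17 p [ 0.5057 -0.2143  0.3824] xyaw 2.38 tilt z [-0.0019  0.0013 -1.    ] F [ 0.27 -0.18 -1.39] T [-0.01  0.03  0.02] open 0.25 q6 -0.63
[[ 0.4897 -0.1518]
 [ 0.5256 -0.1488]
 [ 0.5292 -0.1846]
 [ 0.4934 -0.1883]] [ 0.50949334 -0.16840033]
0.03596920964211354 4.785215093215662
0.03597536608476728 5.746803006517823
0.03592888347842311 5.804276605573222
0.036615061880275405 5.802007678119807
[[ 0.4997 -0.1606]
 [ 0.5173 -0.1587]
 [ 0.5191 -0.1758]
 [ 0.5013 -0.1777]] [ 0.50936107 -0.16819641]
0.15273862824443155 [[ 0.49843223 -0.20872353]
 [ 0.51246631 -0.20813476]] 0.014046429867689076
edge in tool [ 1.67371306e-04 -5.67395015e-03  2.30005515e-01]
hub in tool [ 0.00589753 -0.04547104  0.26277494]
```

```bash
python3 -m jog '[{"grip":1,"x":0,"y":0,"z":0,"rx":0,"ry":0,"rz":-3.2},{"grip":1,"x":2,"y":-12,"z":0,"rx":0,"ry":0,"rz":0},{"grip":1,"x":4,"y":-20,"z":0,"rx":0,"ry":0,"rz":0},{"grip":1,"x":2,"y":-11,"z":10,"rx":0,"ry":0,"rz":0},{"grip":1,"x":0,"y":-3,"z":10,"rx":0,"ry":0,"rz":0},{"grip":1,"x":0,"y":0,"z":2,"rx":0,"ry":0,"rz":0},{"grip":1,"x":0,"y":0,"z":0,"rx":0,"ry":0,"rz":0},{"grip":1,"x":0,"y":0,"z":0,"rx":0,"ry":0,"rz":0}]'
python3 - <<'E'
from h import *
info();c=read_camera("wrist");cv2.imwrite("pics/w6.png",c["frame"][:,:,::-1])
f=c["frame"][:,:,::-1];cv2.imwrite("pics/w6c.png",cv2.resize(f[190:320,245:395],None,fx=4,fy=4,interpolation=cv2.INTER_CUBIC))
R,p,s=tool();print(delta([.5094,-.1683,.12]),delta([.5094,-.1683,.35]))
E
```

```text
time: 6.88
eef_pos: [0.5095, -0.1681, 0.3611]
tcp_rot: [0.999, 0.048, -0.0, -0.0]
contact_force: [0.8, 0.6, -1.8]
opening: 0.251
t 6.88 p [ 0.5095 -0.1681  0.3611] xyaw 5.46 tilt z [-1.e-03  2.e-04 -1.e+00] F [ 0.81  0.55 -1.77] T [-0.01 -0.02  0.04] open 0.251 q6 -0.6
[-2.000e-01 -1.000e-01  2.417e+02] [-0.2 -0.  11.7]
```

View pics/w6c.png

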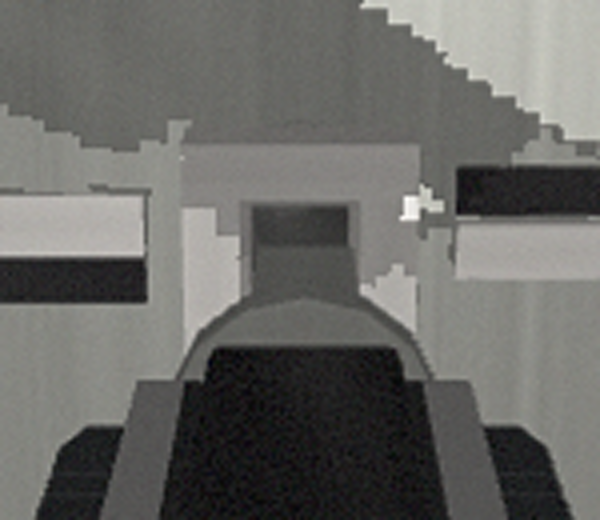

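Run:
```python
import cv2
f=cv2.imread("pics/w6.png")[220:275,285:355]
f=cv2.convertScaleAbs(f,alpha=2,beta=-60)
cv2.imwrite("pics/w6d.png",cv2.resize(f,None,fx=10,fy=10,interpolation=cv2.INTER_NEAREST))
```

```text
(no output)
```

View pics/w6d.png

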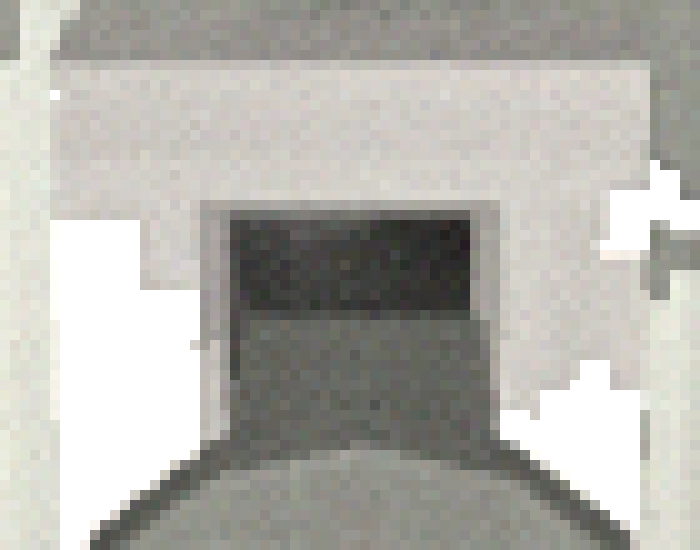

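Run:
```python
from h import *
info();c=read_camera("wrist");R,p,s=tool()
def t(px,z):
    v=onz(c,px,z);return (R.inv().apply(np.append(v,z)-p)*1000).round(2)
print("hub -y edge L,R",t((290,226),.12),t((349.8,226),.12),"expect y -18 from centre")
print("mouth -y L,R",t((305.3,240.2),.12),t((334.8,240.2),.12),"-9.25")
print("inner -y",t((308.2,241.4),.1175),t((332.2,241.4),.1175),"-7.75")
print("tip -y edge",t((309,251.8),p[2]-.23),t((333.8,251.8),p[2]-.23),"-7")
```

```text
t 6.93 p [ 0.5096 -0.1683  0.3617] xyaw 5.44 tilt z [-1.e-04 -2.e-04 -1.e+00] F [-0.84 -0.51 -1.94] T [0.   0.01 0.01] open 0.252 q6 -0.6
hub -y edge L,R [-18.65 -18.04 241.97] [ 17.33 -18.04 241.99] expect y -18 from centre
mouth -y L,R [ -9.55  -9.13 241.98] [  8.4   -9.13 241.99] -9.25
inner -y [ -7.88  -7.61 244.48] [  6.91  -7.61 244.49] -7.75
tip -y edge [ -6.95  -5.68 229.99] [  7.42  -5.68 230.  ] -7
```

```bash
python3 -m jog '[{"grip":1,"x":-0.8,"y":-1.2,"z":3,"rx":0,"ry":0,"rz":0},{"grip":1,"x":0,"y":0,"z":4,"rx":0,"ry":0,"rz":0},{"grip":1,"x":0,"y":0,"z":3,"rx":0,"ry":0,"rz":0},{"grip":1,"x":0,"y":0,"z":1.5,"rx":0,"ry":0,"rz":0},{"grip":1,"x":0,"y":0,"z":1.5,"rx":0,"ry":0,"rz":0},{"grip":1,"x":0,"y":0,"z":0,"rx":0,"ry":0,"rz":0}]'
python3 - <<'E'
from h import *
info();c=read_camera("wrist")
f=c["frame"][:,:,::-1];cv2.imwrite("pics/w7c.png",cv2.resize(cv2.convertScaleAbs(f[220:275,285:355],alpha=2,beta=-60),None,fx=10,fy=10,interpolation=cv2.INTER_NEAREST))
E
```

```text
time: 7.48
eef_pos: [0.5085, -0.1667, 0.3482]
tcp_rot: [0.999, 0.048, -0.0, -0.0]
contact_force: [-0.1, -0.5, -0.8]
opening: 0.251
t 7.48 p [ 0.5085 -0.1667  0.3482] xyaw 5.47 tilt z [-7.e-04  4.e-04 -1.e+00] F [-0.09 -0.47 -0.76] T [ 0.02 -0.02  0.02] open 0.251 q6 -0.6
```

View pics/w7c.png

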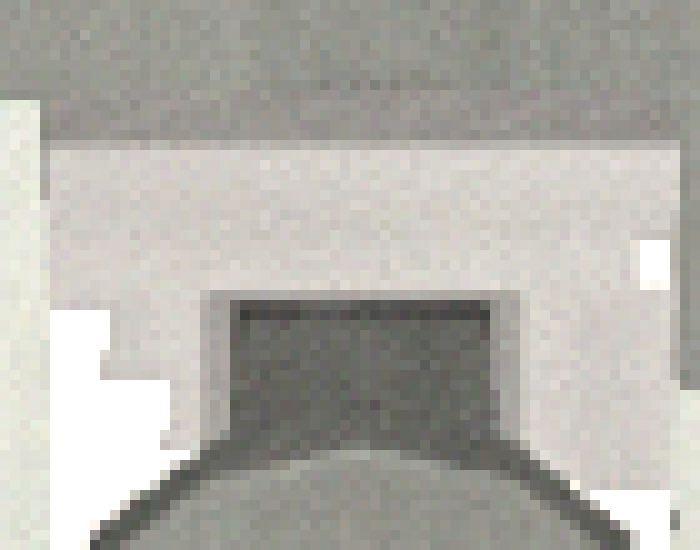

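```bash
python3 -m jog '[{"grip":1,"x":0,"y":0,"z":2,"rx":0,"ry":0,"rz":0},{"grip":1,"x":0,"y":0,"z":2,"rx":0,"ry":0,"rz":0},{"grip":1,"x":0,"y":0,"z":0,"rx":0,"ry":0,"rz":0}]';python3 -m jog '[{"grip":1,"x":0,"y":0,"z":2,"rx":0,"ry":0,"rz":0},{"grip":1,"x":0,"y":0,"z":2,"rx":0,"ry":0,"rz":0},{"grip":1,"x":0,"y":0,"z":0,"rx":0,"ry":0,"rz":0}]'
python3 - <<'E'
from h import *
info();c=read_camera("wrist")
f=c["frame"][:,:,::-1];cv2.imwrite("pics/w8c.png",cv2.resize(f[190:320,245:395],None,fx=4,fy=4,interpolation=cv2.INTER_CUBIC))
E
```

```text
time: 7.78
eef_pos: [0.5085, -0.1667, 0.3443]
tcp_rot: [0.999, 0.048, -0.0, -0.0]
contact_force: [0.0, -0.3, -2.1]
opening: 0.254
time: 8.03
eef_pos: [0.5085, -0.1666, 0.3401]
tcp_rot: [0.999, 0.048, -0.0, -0.0]
contact_force: [-0.1, 0.9, -1.5]
opening: 0.252
t 8.03 p [ 0.5085 -0.1666  0.3401] xyaw 5.48 tilt z [-9.e-04  5.e-04 -1.e+00] F [-0.09  0.86 -1.49] T [ 0.05 -0.01  0.07] open 0.252 q6 -0.6
```

View pics/w8c.png

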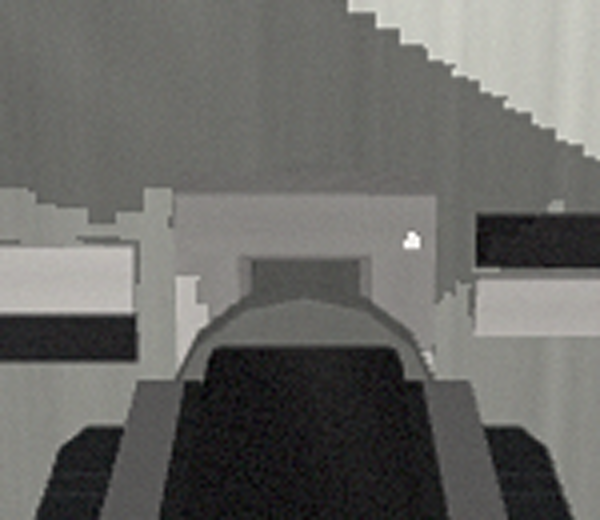

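The stem is about 10 mm into the hole with no contact force. Next I go down to touch the drive.

```bash
python3 -m jog '[{"grip":1,"x":0,"y":0,"z":2,"rx":0,"ry":0,"rz":0},{"grip":1,"x":0,"y":0,"z":2,"rx":0,"ry":0,"rz":0},{"grip":1,"x":0,"y":0,"z":2,"rx":0,"ry":0,"rz":0},{"grip":1,"x":0,"y":0,"z":2,"rx":0,"ry":0,"rz":0},{"grip":1,"x":0,"y":0,"z":0,"rx":0,"ry":0,"rz":0}]';python3 -m jog '[{"grip":1,"x":0,"y":0,"z":1.5,"rx":0,"ry":0,"rz":0},{"grip":1,"x":0,"y":0,"z":0,"rx":0,"ry":0,"rz":0}]'; python3 -m jog '[{"grip":1,"x":0,"y":0,"z":1.5,"rx":0,"ry":0,"rz":0},{"grip":1,"x":0,"y":0,"z":0,"rx":0,"ry":0,"rz":0}]'
```

```text
time: 8.5
eef_pos: [0.5085, -0.1666, 0.332]
tcp_rot: [0.999, 0.048, -0.0, -0.0]
contact_force: [-0.3, -0.5, -1.6]
opening: 0.252
time: 8.67
eef_pos: [0.5086, -0.1667, 0.3309]
tcp_rot: [0.999, 0.048, -0.0, -0.0]
contact_force: [-0.6, -0.5, -0.9]
opening: 0.25
time: 8.83
eef_pos: [0.5086, -0.1667, 0.3295]
tcp_rot: [0.999, 0.048, -0.0, -0.0]
contact_force: [-0.7, -0.0, -0.8]
opening: 0.249
```

```bash
for i in 1; do python3 -m jog '[{"grip":1,"x":0,"y":0,"z":1.5,"rx":0,"ry":0,"rz":0},{"grip":1,"x":0,"y":0,"z":0,"rx":0,"ry":0,"rz":0}]'; done; python3 -m jog '[{"grip":1,"x":0,"y":0,"z":1,"rx":0,"ry":0,"rz":0},{"grip":1,"x":0,"y":0,"z":0,"rx":0,"ry":0,"rz":0}]'; python3 -m jog '[{"grip":1,"x":0,"y":0,"z":1,"rx":0,"ry":0,"rz":0},{"grip":1,"x":0,"y":0,"z":0,"rx":0,"ry":0,"rz":0}]'
```

```text
time: 9.0
eef_pos: [0.5087, -0.1668, 0.3282]
tcp_rot: [0.999, 0.048, 0.0, 0.0]
contact_force: [-0.5, -0.8, -1.4]
opening: 0.252
time: 9.17
eef_pos: [0.5088, -0.1668, 0.3278]
tcp_rot: [0.999, 0.048, 0.0, 0.0]
contact_force: [-0.1, -0.1, 1.4]
opening: 0.251
time: 9.33
eef_pos: [0.5088, -0.1668, 0.3268]
tcp_rot: [0.999, 0.048, 0.0, 0.0]
contact_force: [-0.5, 0.4, 3.2]
opening: 0.253
```

Contact comes at TCP z≈0.3275 m, as expected (22 mm deep). I'll add a little preload, then turn anticlockwise in small steps.

```bash
python3 -m jog '[{"grip":1,"x":0,"y":0,"z":1,"rx":0,"ry":0,"rz":0},{"grip":1,"x":0,"y":0,"z":1,"rx":0,"ry":0,"rz":0},{"grip":1,"x":0,"y":0,"z":0,"rx":0,"ry":0,"rz":0}]';python3 - <<'E'
from h import *
info()
E
python3 -m jog '[{"grip":1,"x":-0.08,"y":0,"z":0,"rx":0,"ry":0,"rz":-4},{"grip":1,"x":-0.08,"y":0,"z":0,"rx":0,"ry":0,"rz":-4},{"grip":1,"x":0,"y":0,"z":0,"rx":0,"ry":0,"rz":0}]';python3 - <<'E'
from h import *
info()
E
```

```text
time: 9.58
eef_pos: [0.5088, -0.1668, 0.3246]
tcp_rot: [0.999, 0.048, 0.0, 0.0]
contact_force: [-0.9, 0.7, 4.5]
opening: 0.254
t 9.58 p [ 0.5088 -0.1668  0.3246] xyaw 5.48 tilt z [ 8.e-04 -4.e-04 -1.e+00] F [-0.87  0.67  4.46] T [ 0.14  0.2  -0.01] open 0.254 q6 -0.6
time: 9.83
eef_pos: [0.5085, -0.1669, 0.3245]
tcp_rot: [0.993, 0.118, 0.0, 0.0]
contact_force: [-0.2, -0.7, 4.6]
opening: 0.248
t 9.83 p [ 0.5085 -0.1669  0.3245] xyaw 13.55 tilt z [ 3.e-04 -8.e-04 -1.e+00] F [-0.19 -0.66  4.56] T [-0.07  0.23  0.01] open 0.248 q6 -0.74
```

```bash
python3 -m jog '[{"grip":1,"x":-0.08,"y":0,"z":0,"rx":0,"ry":0,"rz":-4},{"grip":1,"x":0,"y":0,"z":0,"rx":0,"ry":0,"rz":0}]';python3 - <<'E'
from h import *
info()
E
python3 -m jog '[{"grip":1,"x":-0.08,"y":0,"z":0,"rx":0,"ry":0,"rz":-4},{"grip":1,"x":0,"y":0,"z":0,"rx":0,"ry":0,"rz":0}]';python3 - <<'E'
from h import *
info()
E
```

```text
time: 10.0
eef_pos: [0.5083, -0.1669, 0.3239]
tcp_rot: [0.988, 0.152, -0.0, 0.0]
contact_force: [-1.1, -0.3, 2.4]
opening: 0.256
t 10.0 p [ 0.5083 -0.1669  0.3239] xyaw 17.47 tilt z [-3.e-04 -5.e-04 -1.e+00] F [-1.08 -0.34  2.44] T [-0.13  0.25  0.08] open 0.256 q6 -0.81
time: 10.17
eef_pos: [0.5081, -0.1668, 0.3234]
tcp_rot: [0.983, 0.186, -0.0, 0.0]
contact_force: [0.3, -0.4, -0.5]
opening: 0.25
t 10.17 p [ 0.5081 -0.1668  0.3234] xyaw 21.39 tilt z [-4.e-04 -1.e-04 -1.e+00] F [ 0.31 -0.41 -0.53] T [-0.24 -0.02  0.  ] open 0.25 q6 -0.88
```

The force fell from +4.5 N to the free level after about 16° of turn, so it has probably dropped in. I stop turning and test with a gentle push.

```bash
python3 -m jog '[{"grip":1,"x":0,"y":0,"z":1.5,"rx":0,"ry":0,"rz":0},{"grip":1,"x":0,"y":0,"z":1.5,"rx":0,"ry":0,"rz":0},{"grip":1,"x":0,"y":0,"z":0,"rx":0,"ry":0,"rz":0}]';python3 - <<'E'
from h import *
info()
E
python3 -m jog '[{"grip":1,"x":0,"y":0,"z":1.5,"rx":0,"ry":0,"rz":0},{"grip":1,"x":0,"y":0,"z":0,"rx":0,"ry":0,"rz":0}]';python3 - <<'E'
from h import *
info()
E
```

```text
time: 10.42
eef_pos: [0.5082, -0.1668, 0.3203]
tcp_rot: [0.983, 0.186, -0.0, -0.0]
contact_force: [0.6, -1.9, -3.2]
opening: 0.252
t 10.42 p [ 0.5082 -0.1668  0.3203] xyaw 21.38 tilt z [-6.e-04 -0.e+00 -1.e+00] F [ 0.64 -1.94 -3.17] T [-0.42 -0.07  0.01] open 0.252 q6 -0.88
time: 10.58
eef_pos: [0.5082, -0.1668, 0.3192]
tcp_rot: [0.983, 0.186, -0.0, -0.0]
contact_force: [-0.5, -1.4, -1.9]
opening: 0.253
t 10.58 p [ 0.5082 -0.1668  0.3192] xyaw 21.44 tilt z [-6.e-04  0.e+00 -1.e+00] F [-0.53 -1.37 -1.94] T [-0.35  0.06 -0.  ] open 0.253 q6 -0.88
```

```bash
python3 -m jog '[{"grip":1,"x":0,"y":0,"z":2,"rx":0,"ry":0,"rz":0},{"grip":1,"x":0,"y":0,"z":2,"rx":0,"ry":0,"rz":0},{"grip":1,"x":0,"y":0,"z":0,"rx":0,"ry":0,"rz":0}]';python3 - <<'E'
from h import *
info()
E
python3 -m jog '[{"grip":1,"x":0,"y":0,"z":1.5,"rx":0,"ry":0,"rz":0},{"grip":1,"x":0,"y":0,"z":1,"rx":0,"ry":0,"rz":0},{"grip":1,"x":0,"y":0,"z":0,"rx":0,"ry":0,"rz":0}]';python3 - <<'E'
from h import *
info()
c=read_camera("wrist");f=c["frame"][:,:,::-1];cv2.imwrite("pics/w9.png",f)
c=read_camera("side");f=c["frame"][:,:,::-1];cv2.imwrite("pics/s9c.png",cv2.resize(f[235:335,300:420],None,fx=5,fy=5,interpolation=cv2.INTER_CUBIC))
E
```

```text
time: 10.83
eef_pos: [0.5082, -0.1668, 0.3152]
tcp_rot: [0.983, 0.186, -0.0, -0.0]
contact_force: [-0.9, -1.4, -2.8]
opening: 0.247
t 10.83 p [ 0.5082 -0.1668  0.3152] xyaw 21.47 tilt z [-5.e-04 -0.e+00 -1.e+00] F [-0.9  -1.44 -2.81] T [-0.35  0.13 -0.  ] open 0.247 q6 -0.88
time: 11.08
eef_pos: [0.5082, -0.1668, 0.313]
tcp_rot: [0.982, 0.186, -0.0, -0.0]
contact_force: [-1.4, -1.9, -0.2]
opening: 0.248
t 11.08 p [ 0.5082 -0.1668  0.313 ] xyaw 21.47 tilt z [-4.e-04 -0.e+00 -1.e+00] F [-1.41 -1.89 -0.15] T [-0.36  0.25  0.02] open 0.248 q6 -0.88
```

View pics/s9c.png

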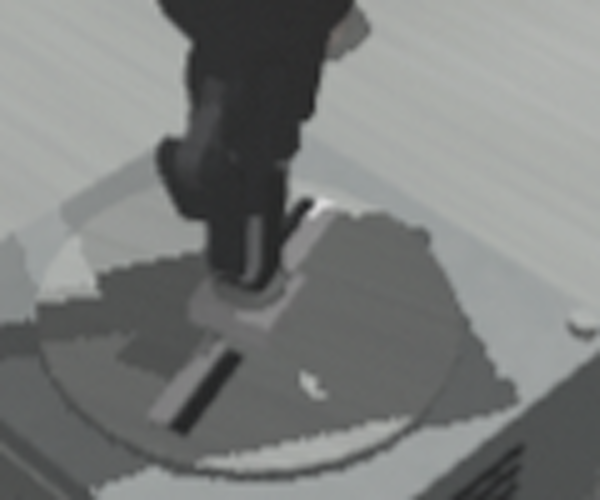

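View pics/w9.png

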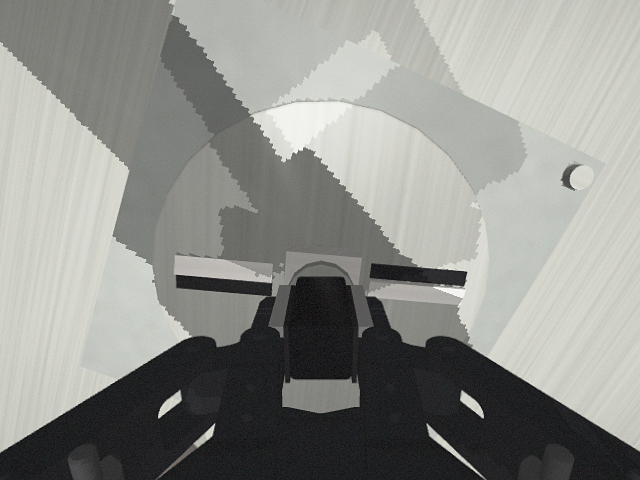

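The disc has turned with the stem and the collar is a few mm above the hub. I'll continue in 1 mm steps until it seats.

```bash
python3 -m jog '[{"grip":1,"x":0,"y":0,"z":1,"rx":0,"ry":0,"rz":0},{"grip":1,"x":0,"y":0,"z":0,"rx":0,"ry":0,"rz":0}]';python3 -m jog '[{"grip":1,"x":0,"y":0,"z":1,"rx":0,"ry":0,"rz":0},{"grip":1,"x":0,"y":0,"z":0,"rx":0,"ry":0,"rz":0}]'; python3 -m jog '[{"grip":1,"x":0,"y":0,"z":0.7,"rx":0,"ry":0,"rz":0},{"grip":1,"x":0,"y":0,"z":0,"rx":0,"ry":0,"rz":0}]'
python3 - <<'E'
from h import *
info()
E
```

```text
time: 11.35
eef_pos: [0.5082, -0.1668, 0.3121]
tcp_rot: [0.982, 0.186, -0.0, -0.0]
contact_force: [-1.4, -1.2, -0.4]
opening: 0.252
time: 11.52
eef_pos: [0.5083, -0.1668, 0.3111]
tcp_rot: [0.982, 0.186, -0.0, -0.0]
contact_force: [-2.0, -1.9, 0.2]
opening: 0.252
time: 11.68
eef_pos: [0.5083, -0.1668, 0.3105]
tcp_rot: [0.982, 0.186, -0.0, 0.0]
contact_force: [-2.0, -2.7, 0.3]
opening: 0.251
t 11.68 p [ 0.5083 -0.1668  0.3105] xyaw 21.48 tilt z [-3.e-04 -1.e-04 -1.e+00] F [-1.95 -2.68  0.35] T [-0.36  0.39  0.03] open 0.251 q6 -0.88
```

```bash
python3 -m jog '[{"grip":1,"x":-0.4,"y":0.3,"z":0,"rx":0,"ry":0,"rz":0},{"grip":1,"x":0,"y":0,"z":0.6,"rx":0,"ry":0,"rz":0},{"grip":1,"x":0,"y":0,"z":0,"rx":0,"ry":0,"rz":0}]';python3 -m jog '[{"grip":1,"x":0,"y":0,"z":0.6,"rx":0,"ry":0,"rz":0},{"grip":1,"x":0,"y":0,"z":0,"rx":0,"ry":0,"rz":0}]'
python3 - <<'E'
from h import *
info()
E
```

```text
time: 11.93
eef_pos: [0.5081, -0.1671, 0.3101]
tcp_rot: [0.983, 0.186, 0.0, -0.0]
contact_force: [-2.1, -0.7, 0.9]
opening: 0.25
time: 12.1
eef_pos: [0.5082, -0.1671, 0.3101]
tcp_rot: [0.982, 0.186, 0.0, -0.0]
contact_force: [-3.3, 0.2, 4.7]
opening: 0.247
t 12.1 p [ 0.5082 -0.1671  0.3101] xyaw 21.47 tilt z [ 1.e-04  5.e-04 -1.e+00] F [-3.33  0.25  4.68] T [ 0.08  0.65 -0.01] open 0.247 q6 -0.88
```

It stopped at TCP z=0.3101 m (home expected at 0.310 m), with +6 N over free: seated. I'll view it, then release.

```bash
python3 - <<'E'
from h import *
c=read_camera("side");f=c["frame"][:,:,::-1];cv2.imwrite("pics/s10c.png",cv2.resize(f[235:335,300:420],None,fx=5,fy=5,interpolation=cv2.INTER_CUBIC))
E
python3 -m jog '[{"grip":0.6,"x":0,"y":0,"z":0,"rx":0,"ry":0,"rz":0},{"grip":0.5,"x":0,"y":0,"z":0,"rx":0,"ry":0,"rz":0},{"grip":0.4,"x":0,"y":0,"z":0,"rx":0,"ry":0,"rz":0},{"grip":0.3,"x":0,"y":0,"z":0,"rx":0,"ry":0,"rz":0},{"grip":0.3,"x":0,"y":0,"z":0,"rx":0,"ry":0,"rz":0},{"grip":0.3,"x":0,"y":0,"z":0,"rx":0,"ry":0,"rz":0}]'
python3 - <<'E'
from h import *
info()
c=read_camera("wrist");f=c["frame"][:,:,::-1];cv2.imwrite("pics/w11.png",f)
E
```

```text
time: 12.65
eef_pos: [0.5081, -0.1672, 0.3092]
tcp_rot: [0.982, 0.186, 0.0, -0.0]
contact_force: [-0.2, -0.3, -0.4]
opening: 0.699
t 12.65 p [ 0.5081 -0.1672  0.3092] xyaw 21.47 tilt z [ 1.e-04  1.e-04 -1.e+00] F [-0.18 -0.25 -0.41] T [0.03 0.01 0.03] open 0.699 q6 -0.88
```

View pics/w11.png

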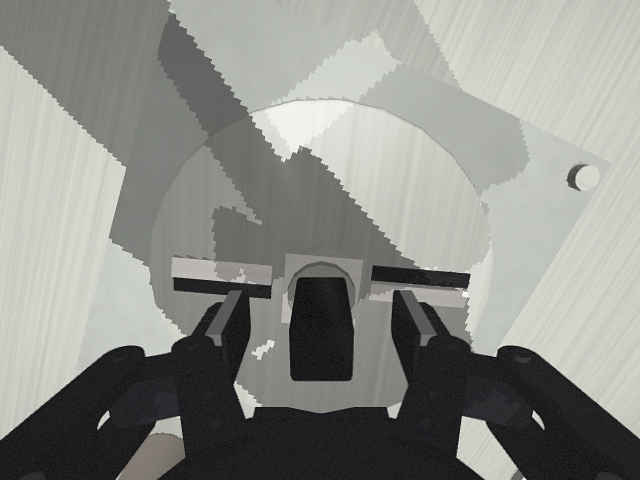

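View pics/s10c.png

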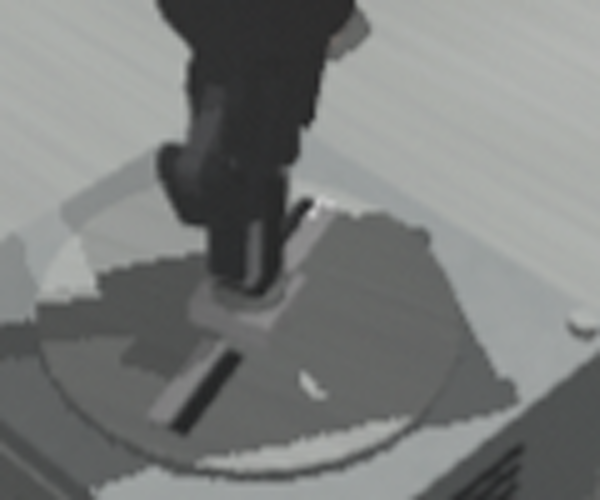

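The jaws are open and clear on both sides, and the stem stands upright with its collar on the hub. I'll retreat straight up and then measure.

```bash
python3 -m jog '[{"grip":0.3,"x":0,"y":0,"z":-8,"rx":0,"ry":0,"rz":0},{"grip":0.3,"x":0,"y":0,"z":-15,"rx":0,"ry":0,"rz":0},{"grip":0.3,"x":0,"y":0,"z":-25,"rx":0,"ry":0,"rz":0},{"grip":0.3,"x":0,"y":0,"z":-30,"rx":0,"ry":0,"rz":0},{"grip":0.3,"x":0,"y":0,"z":-25,"rx":0,"ry":0,"rz":0},{"grip":0.3,"x":0,"y":0,"z":-10,"rx":0,"ry":0,"rz":0},{"grip":0.3,"x":0,"y":0,"z":0,"rx":0,"ry":0,"rz":0},{"grip":0.3,"x":0,"y":0,"z":0,"rx":0,"ry":0,"rz":0}]'
python3 - <<'E'
from h import *
info()
W=read_camera("wrist");S=read_camera("side")
a=cv2.resize(W["frame"][190:310,270:370,::-1],None,fx=4,fy=4,interpolation=cv2.INTER_CUBIC)
b=cv2.resize(cv2.convertScaleAbs(S["frame"][245:345,310:400,::-1],alpha=1.6),None,fx=4.36,fy=4.8,interpolation=cv2.INTER_CUBIC)
cv2.imwrite("pics/f.png",np.hstack([a,b])); cv2.imwrite("pics/fs.png",S["frame"][:,:,::-1])
for z in (.12,.126,.172): print(z,"wrist crop",((proj(W,[.5094,-.1683,z])-[270,190])*4).round(),"side crop",((proj(S,[.5094,-.1683,z])-[310,245])*[4.36,4.8]+[400,0]).round())
E
```

```text
time: 13.37
eef_pos: [0.5079, -0.1671, 0.4222]
tcp_rot: [0.982, 0.186, 0.0, 0.0]
contact_force: [-0.0, 0.6, -0.5]
opening: 0.701
t 13.37 p [ 0.5079 -0.1671  0.4222] xyaw 21.48 tilt z [ 3.e-04 -2.e-04 -1.e+00] F [-0.02  0.57 -0.53] T [-0.   -0.03  0.03] open 0.701 q6 -0.88
0.12 wrist crop [207. 164.] side crop [575. 220.]
0.126 wrist crop [207. 172.] side crop [576. 210.]
0.172 wrist crop [208. 249.] side crop [578. 127.]
```

View pics/f.png

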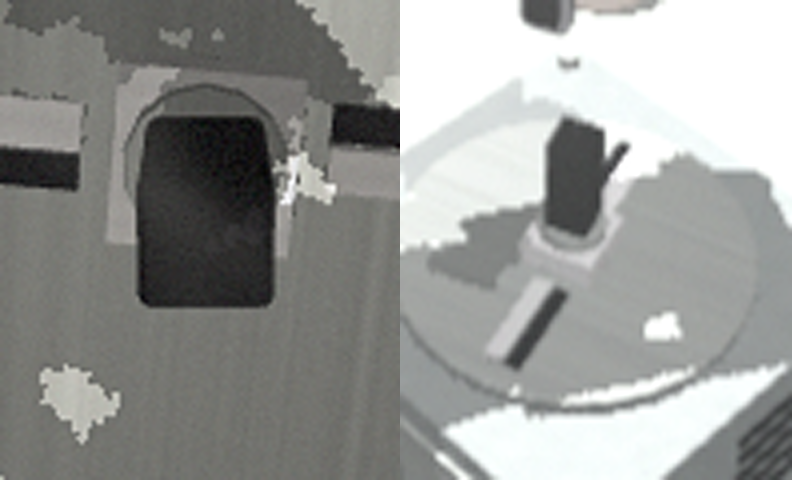

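View pics/fs.png

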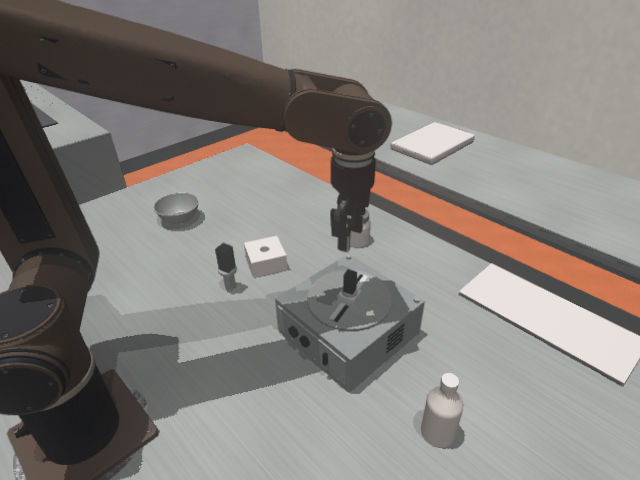

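The side crop shows the grip top at (577,126); home predicts (578,127). In the wrist crop it is at about (206,253) against (208,249). The collar lies on the hub and the bystanders haven't moved, so I hand in.

```bash
python3 -c "
from plant import *
print(sign_off())"
```

```text
the job is handed in; nothing more can be done
None
```

The drive stem is home in the slicer and released, and I handed the job in at about 13.4 s of the 58 s allowed. `sign_off` gives no verdict, so success rests on my own checks.

**What I did:**
- I picked the slimmer stem from the rack, not the larger free-standing one, and threaded it through the hub.
- I pressed it on the sprung drive with about 6 N and turned it anticlockwise. It dropped in after about 16°, and I stopped turning there.
- I pushed it down until the collar seated, with wrist force never reading above about 6 N. Then I opened the jaws and retreated straight up about 113 mm.

**Last checks:**
- **Seating:** the tool stopped at 0.3101 m, against 0.310 m expected for home.
- **Pictures:** the top of the stem's grip is within about 1 pixel of its predicted home position in the side and wrist views. The collar is on the hub and the stem looks upright.
- **Surroundings:** contact forces are at noise level. By eye in the side view, the bottle, bowl and tub stand where they were.

**Failed or disagreed:**
- The first move rows were refused because every key must be given; nothing moved.
- The top and wrist cameras disagreed by 5–6 mm on the stem's position and about 3 mm on the hub's. I used the wrist view because it stayed consistent at two heights.
- The side and top cameras put the hub's top at 116 mm, against 120 mm given. The hub's size in the wrist view fitted 120 mm.
- Sideways force rose to about 3 N near the end of the push. I shifted the tool 0.5 mm, which eased it in y only; x still read 3.3 N at the seat, and it vanished on release.

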